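# Fetch the heat sink from behind the containers

## Task

The finned heat sink stands at the back of the black caddy, hemmed in by a bottle, a can and a jar. First stand all three containers in the aluminium side tray, then set the heat sink flat, centred and square on the bare chip of the circuit board, and finally put each container back on the very place in the caddy where it stood. Keep the containers upright and leave the reel and the cutters where they lie.

Things in the scene. Friction and masses are not known exactly. Their poses are not given: they have to be found in the camera images.
- heatsink: square aluminium heat sink with seven upright fins, 40 x 40 mm, 30 mm tall, about 90 g; may be gripped across either pair of sides (both act as flat walls). Origin: centre of its underside; z up, fins run along its x. It starts in the caddy about 9 mm in front of the 34 mm high back wall, with gaps of some 12 to 20 mm to the containers; with them gone, grip along the caddy's y.
- bottle: white round plastic bottle with a narrow neck and small black cap; body 44 mm diameter, straight up to 72 mm, cap 23 mm diameter, 100 mm tall in all, about 130 g. Origin: centre of its underside; z up. Which of the three marked places in the caddy it starts on varies.
- can: aluminium round can, 50 mm diameter, straight up to 88 mm, domed white cap above, 108 mm tall in all, about 200 g. Origin: centre of its underside; z up. Its starting place varies likewise.
- jar: wide dark brown round jar with a flat black lid as wide as itself, 55 mm diameter, 90 mm tall, about 220 g. Origin: centre of its underside; z up. Its starting place varies likewise.
- caddy: black tray, 140 mm (x) by 190 mm (y), fixed, floor 6 mm above the table, rims 12 mm high, back wall (+x) 34 mm high. Origin: centre of its underside; x points to the back wall. Grey rings, 57 mm across, mark the three containers' places, at (-26, 0), (18, 60) and (18, -60) mm from the origin along x and y; the heat sink starts near (36, 0).
- tray: shallow aluminium tray, the side area, fixed: 260 mm (x) by 130 mm (y), rim 12 mm high, walls 4 mm, inner floor 4 mm above the table. Origin: centre of its underside. It lies to the left or the right of the caddy.
- chip (a point): top centre of the bare square chip (36 x 36 mm, 4 mm thick, silvery top) amid the green circuit board, 16 mm above the table; x and y along the board's sides, z up. The board is 160 mm (x) by 130 mm (y), fixed; its connectors, up to 22 mm above the table, line both short edges, 65 mm or more from the chip's centre. Lies left or right of the caddy.
- reel: small flat yellow reel of braid, 60 mm diameter, 12 mm tall, lying on the table between robot and caddy; a bystander. Origin: centre of its underside.
- cutters: side cutters with black handles, about 125 mm long, 12 mm tall, lying on the table between robot and caddy; a bystander. Origin: middle of the tool, on the table; jaws along +x.
Mind the look-alikes: they are no part of the job. What is shaped like the can but green is not meant. There is more than one size of the jar; the one meant has the size given above.

How it is judged (in metres and radians):
On the way, in this order (a step that is already met when the one before it is completed fails the run):
1. bottle, can and jar all stand upright in the side tray, released (x of bottle in the frame of tray between -0.125 and 0.125 m and y of bottle in the frame of tray between -0.06 and 0.06 m and z of each of bottle, can, jar in the frame of tray below 0.012 m and angle between each of bottle, can, jar's own z axis and vertical below 0.15 rad and linear speed of each of bottle, can, jar below 0.03 m/s and contact force between each of bottle, can, jar and the fingers below 0.3 N and x of can in the frame of tray between -0.125 and 0.125 m and y of can in the frame of tray between -0.06 and 0.06 m and x of jar in the frame of tray between -0.125 and 0.125 m and y of jar in the frame of tray between -0.06 and 0.06 m), for 0.2 s.
2. the heat sink sits flat, centred and square on the chip, released (horizontal distance between heatsink and chip below 0.01 m and z of heatsink in the frame of chip between -0.003 and 0.004 m and angle between heatsink's own z axis and vertical below 0.1 rad and (angle between the x axis of heatsink and the x axis of chip, either way round below 0.25 rad or angle between the y axis of heatsink and the x axis of chip, either way round below 0.25 rad) and linear speed of heatsink below 0.03 m/s and contact force between heatsink and the fingers below 0.3 N), for 0.2 s.
At the end, for the whole second after the job is handed in: The heat sink rests flat on the chip, centred within 10 mm and square with the board within 0.25 rad (any quarter turn); bottle, can and jar each stand upright within 15 mm of where they stood at the start; all released and at rest (all of step 2 and distance of each of bottle, can, jar from where it was at the start of the episode below 0.015 m and angle between each of bottle, can, jar's own z axis and vertical below 0.1 rad and linear speed of each of bottle, can, jar below 0.03 m/s and contact force between each of bottle, can, jar and the fingers below 0.3 N); the robot touches nothing.
It fails at once if a container is tipped (more than 0.5 rad) (angle between any of bottle, can, jar's own z axis and vertical above 0.5 rad).
It fails at once if the reel or the cutters are displaced by more than 30 mm (distance of any of reel, cutters from where it was at the start of the episode above 0.03 m).
It also fails if it takes over 144 s, if anything falls off the work surface, if the arm or the gripper's body presses on something with over 40 N, if the wrist force passes 120 N, or if a joint passes its speed limit or range.

## Robot

A 6-joint arm with a two-finger parallel gripper is mounted at the origin on the work surface. World frame = base frame: x ahead of the robot, y to its left, z up, the work surface at z = 0. Lengths are in m, angles in degrees, forces in N, time in s.
With the tool pointing down it reaches from about 0.4 to 0.825 m from the base axis. Payload 7 kg.
Tool frame: the origin (TCP) lies midway between the tips of the shut fingers; the grasp point (between the pads) lies r.pinch_z behind it (r.pinch_z is the distance from the TCP to the grasp point, in m); z points along the fingers, y is the line along which they close (so a half turn about z gives the same grasp; the last joint's range is limited). The gripper opens to 88 mm and grips with 3 to 60 N. Pads are 19 mm wide; open, the fingers measure 130 mm over their backs; the gripper's body (78 mm by 193 mm) begins 47 mm behind the grasp point.
Start: joints at [-58.894, 20.546, 0.682, 0, -70.136, -16.507], TCP at [0.17, -0.653, 0.227] pointing down, gripper open.
Joint ranges: [-176.03, 176.03], [-82.01, 121.73], [-58.28, 71.71], [-173.87, 95.51], [-174.79, -0.11], [-173.66, 173.66]. Speed limits (degrees/s): [136.94, 136.94, 172.46, 180, 180, 180].

## Interface

Orientations are given as [roll, pitch, yaw] about the fixed x, y, z axes, in that order (R = Rz(yaw) Ry(pitch) Rx(roll)).
In Python, from plant import r, optics, job gives the robot as it stands.
- The arm moves only by the shell command python3 -m crank 'ROWS' [FORCE]. ROWS is JSON, a list of rows, each an object with "xyz": the shift along the tool's x, y, z in units of 30 mm (1.0 is 30 mm), a list of three; "delta_rot": the turn, a rotation vector about the tool's x, y, z in degrees, a list of three; "claw": the closure, from 0 (fully open) to 1 (shut). A call has 1 to 20 rows; each row is the pose to reach, as a shift and turn from the pose commanded when the call began, along the tool's axes at that moment; what a row does not reach only later rows make up. A row lasts 1/8 s, in which the tool goes at most 62.5 mm and 10.7 degrees, less where a joint would pass 70% of its speed; a pose out of reach is approached as far as the arm can. A call with a gripper value outside its range is refused whole. The fingers move at their own pace and stop on an object; FORCE is the grip in N (left out, the last holds). Time passes only in rows, so rows that repeat a pose let the fingers close. It gives the time, the measured TCP pose, the force, the opening and the grip force at its end, in the units of the state.
- r.get_state(): the state, without advancing time (a new reading comes with each control period).
- optics.capture(name): name is "scene" or "top"; returns a dict with "img" (480x640x3 uint8, blue, green, red), "fovy" (degrees; the focal length in pixels is half the picture's height over the tangent of half this angle, whatever the lens; pixels are square), "cx", "cy" (the principal point, pixels), "eye" and "rotation" of the camera in the world. Camera axes: x right, y up, looking along -z (the intrinsics and any distortion apply to the point x, -y, -z); pixel columns grow to the right and rows downward; lengths in m; the calibration is good to about 2 mm. A picture is of the moment at which its call begins. There is no depth.
- job.close_job(): hands the job in; it is judged then, once.
The state is a dict: "time_s": time; "joints": joint angles; "qd": joint speeds; "joint_torque": joint torques, N m; "tcp_pos": TCP position; "eef_rot": TCP orientation; "contact_force": force on the tool from outside, world axes, zero at the start; "moment": the same for the moment, N m; "gripper_width": finger opening in m; "gripper_force": force on a finger pad.
Only numpy, scipy, OpenCV 4.12 (cv2) and the standard library are available. Lean on these libraries where they do the work, as an engineer would, in place of code of your own. Each camera call takes 0.05 s, during which the arm holds its last target. There are 200 camera calls.

## Working session

There is one attempt and no reset: what is moved stays moved. The work goes in short steps, Python scripts to look and compute and a shell command to move; the robot and the scene stay as the last step left them, time stands still between calls to the robot, and variables do not carry over. Pictures are saved under pics/ and viewed, at most 14 in all, crops included, and the job is handed in when it is done.

```bash
ls; mkdir -p pics; python3 - <<'E'
from plant import r, optics, job
import cv2
print(r.get_state(), r.pinch_z)
for n in("scene","top"):
    c=optics.capture(n); cv2.imwrite(f"pics/{n}0.png",c["img"]); print(n,{k:v for k,v in c.items() if k!="img"})
E
```

```text
pics
{'time_s': 0.0, 'joints': array([-5.88937264e+01,  2.05909514e+01,  6.33348280e-01, -2.01266958e-02,
       -7.01338906e+01, -1.65073158e+01]), 'qd': array([ 0.10708   , -0.07073422,  0.01361928, -0.02001103,  0.01237738,
       -0.03540617]), 'joint_torque': array([-1.87415446e-05, -5.82722068e+01,  2.93061233e+01,  6.99689895e+00,
        6.94057730e-03, -1.61921876e-04]), 'tcp_pos': array([ 0.1699942 , -0.65274534,  0.22562488]), 'eef_rot': array([ 1.79906901e+02, -7.85886802e-03, -1.65407890e+02]), 'contact_force': array([-0.15768933,  0.57756979, -0.57281868]), 'moment': array([ 0.02099167, -0.07603613, -0.04487928]), 'gripper_force': 0.0, 'gripper_width': 0.08755559565312399} 0.0188
scene {'fovy': 52.334996169033154, 'cx': 311.16962178329993, 'cy': 243.958266810744, 'eye': array([ 0.91296704, -0.13656682,  0.71508802]), 'rotation': array([33.29273469, -0.94682167, 75.755356  ])}
top {'fovy': 54.469855938056995, 'cx': 319.2553951481542, 'cy': 241.1066441449101, 'eye': array([ 0.38610359, -0.01167634,  0.95409596]), 'rotation': array([  6.98820335,   0.17837326, -90.49238349])}
```

View pics/scene0.png

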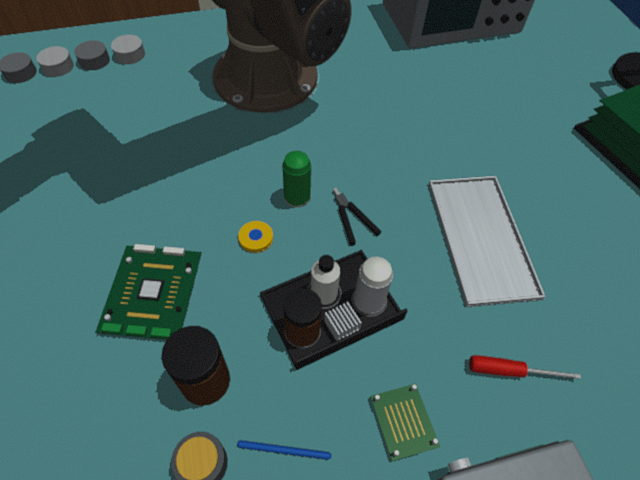

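View pics/top0.png

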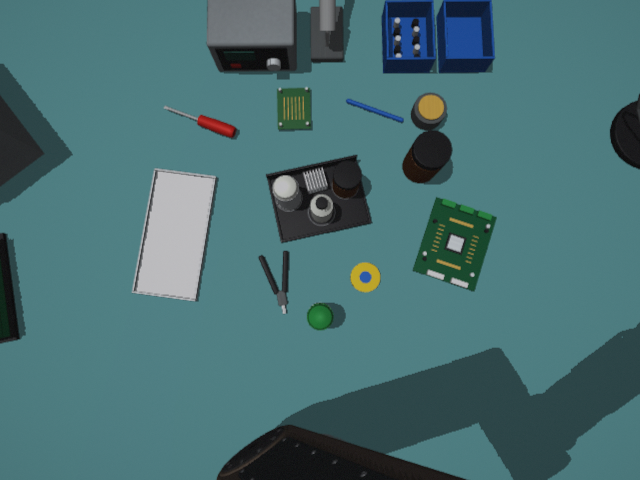

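Top view, possible confusions:
- **Jar:** in caddy at (346,180), a big brown one at (427,157) and an amber-topped pot at (430,110).
- **Can:** white-capped at (287,192), a green one at (320,317).
- **Bottle:** only (321,209).
- **Board:** with chip at (456,243), a small one at (294,108).

I choose the items in the caddy and the large board. The tray is at (175,235).

```bash
cat > h.py <<'E'
import numpy as np, cv2
from scipy.spatial.transform import Rotation as R
from plant import r, optics, job
def ray(c,px):
    px=np.atleast_2d(np.asarray(px,float)); f=240/np.tan(np.radians(c["fovy"]/2))
    d=np.c_[(px[:,0]-c["cx"])/f,-(px[:,1]-c["cy"])/f,-np.ones(len(px))]
    return R.from_euler("xyz",c["rotation"],degrees=True).apply(d)
def onplane(c,px,z):
    d=ray(c,px); return c["eye"]+d*((z-c["eye"][2])/d[:,2])[:,None]
def proj(c,P):
    f=240/np.tan(np.radians(c["fovy"]/2)); q=R.from_euler("xyz",c["rotation"],degrees=True).inv().apply(np.atleast_2d(P)-c["eye"])
    return np.c_[c["cx"]+f*q[:,0]/-q[:,2],c["cy"]-f*q[:,1]/-q[:,2]]
def go(xyz=None,yaw=None):
    "shift (30mm units) and turn about tool z to reach TCP xyz / yaw from the measured pose"
    s=r.get_state(); M=R.from_euler("xyz",s["eef_rot"],degrees=True)
    M0=R.from_euler("xyz",[180,0,s["eef_rot"][2]],degrees=True)
    if xyz is not None: print("xyz",np.round(M.inv().apply(np.array(xyz)-s["tcp_pos"])/.03,2))
    if yaw is not None: print("rot",np.round((M.inv()*R.from_euler("xyz",[180,0,yaw],degrees=True)).as_rotvec(degrees=True),1))
def big(mask,box):
    m=np.zeros_like(mask); x0,y0,x1,y1=box; m[y0:y1,x0:x1]=mask[y0:y1,x0:x1]
    k=cv2.findContours(m,cv2.RETR_EXTERNAL,cv2.CHAIN_APPROX_NONE)[0]
    return max(k,key=cv2.contourArea).reshape(-1,2)
def rect(c,px,z):
    p=onplane(c,px,z)[:,:2]; return cv2.minAreaRect((p*1000).astype(np.float32))
E
python3 - <<'E'
from h import *
c=optics.capture("top"); im=c["img"]; hsv=cv2.cvtColor(im,cv2.COLOR_BGR2HSV); H,S,V=cv2.split(hsv)
cv2.imwrite("pics/crop1.png",cv2.resize(im[140:260,250:390],None,fx=5,fy=5,interpolation=cv2.INTER_CUBIC))
gray=((S<60)&(V>90)).astype(np.uint8)*255
print("tray",rect(c,big(gray,(120,155,230,310)),.012))
grn=((H>45)&(H<80)&(S>90)&(V>30)).astype(np.uint8)*255
print("board",rect(c,big(grn,(400,185,510,300)),.012))
print("chip",rect(c,big(((S<60)&(V>140)).astype(np.uint8)*255,(440,230,472,256)),.016))
s=optics.capture("scene")
cv2.imwrite("pics/crop2.png",cv2.resize(s["img"][240:370,250:410],None,fx=4.6,fy=4.6,interpolation=cv2.INTER_CUBIC))
E
```

```text
tray ((520.78955078125, 287.026611328125), (130.55557250976562, 260.87890625), 81.86738586425781)
board ((496.1395568847656, -284.74676513671875), (128.38087463378906, 161.27688598632812), 70.50338745117188)
chip ((494.77825927734375, -285.1340026855469), (26.616859436035156, 26.742481231689453), 69.48403930664062)
```

View pics/crop1.png

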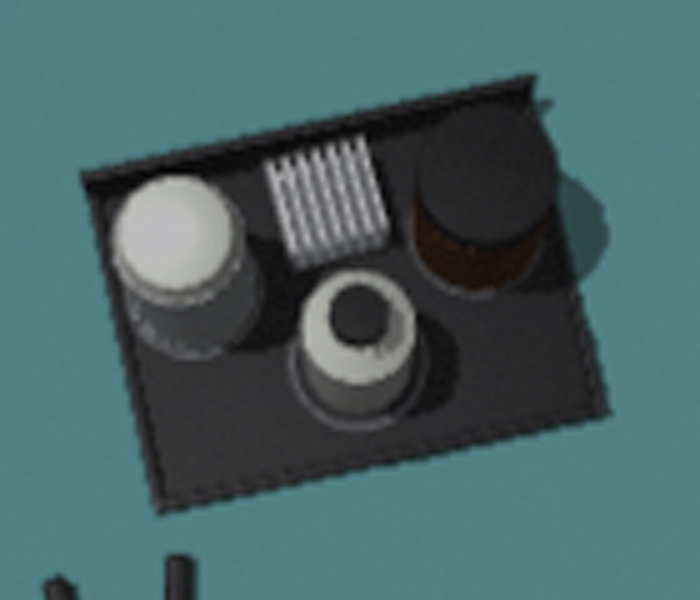

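View pics/crop2.png

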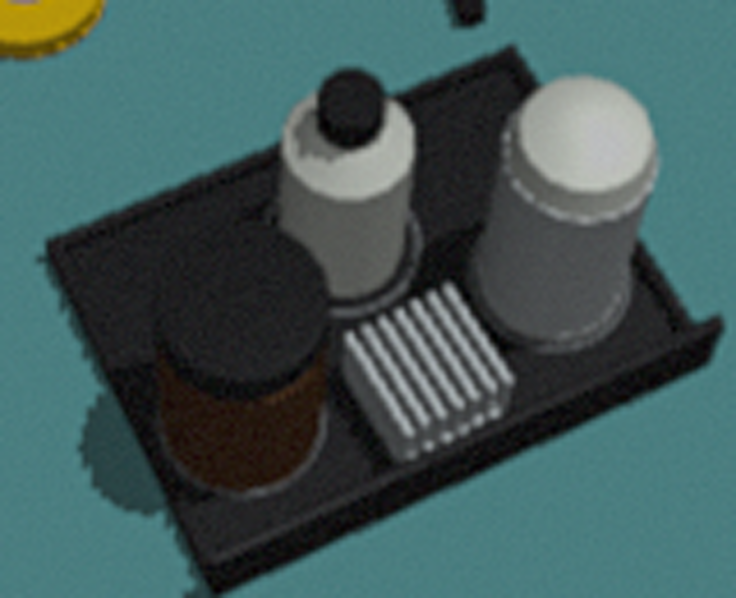

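The crops confirm the choice: white-capped can, small-cap bottle and brown jar around the finned sink. Top pixels: jar lid (347.4,174.8), bottle cap (321.8,203), can dome (284.9,186.5), sink (315.5,180).

```bash
python3 - <<'E'
from h import *
c=optics.capture("top")
o=lambda x,y:(250+x/5,140+y/5)
F=onplane(c,[o(157,510),o(608,410)],.012)[:,:2]; B=onplane(c,[o(82,173),o(536,77)],.034)[:,:2]
print("front len",np.linalg.norm(F[0]-F[1]),"back",np.linalg.norm(B[0]-B[1]),"side",np.linalg.norm(F-B,axis=1))
ctr=(F.sum(0)+B.sum(0))/4; yv=(F[0]-F[1])+(B[0]-B[1]); yaw=np.arctan2(-yv[0],yv[1]); print("caddy",ctr,np.degrees(yaw))
Rm=np.array([[np.cos(yaw),-np.sin(yaw)],[np.sin(yaw),np.cos(yaw)]])
for p in((-.026,0),(.018,.06),(.018,-.06),(.036,0)): print(p,ctr+Rm@p)
print("jar",onplane(c,o(487,174),.096)[0],"diam",np.linalg.norm(onplane(c,o(417,174),.096)-onplane(c,o(557,174),.096)))
print("bottle",onplane(c,o(359,315),.106)[0]); print("can",onplane(c,o(174,233),.100)[0])
print("hs", onplane(c,[o(270,160),o(365,138),o(387,235),o(300,255)],.036).mean(0))
# bodies from ground rings
go((.35,0,.25),-90+np.degrees(yaw))
E
```

```text
front len 0.18864611797497208 back 0.18840702100758602 side [0.13803933 0.13681003]
caddy [ 0.58743358 -0.01054755] 11.913763612385704
(-0.026, 0) [ 0.56199363 -0.01591497]
(0.018, 0.06) [0.59265949 0.05187593]
(0.018, -0.06) [ 0.6174322  -0.06553921]
(0.036, 0) [ 0.62265811 -0.00311573]
jar [ 0.61685197 -0.06408684  0.096     ] diam 0.05281407541740685
bottle [ 0.56109519 -0.01524993  0.106     ]
can [0.5942265  0.05372036 0.1       ]
hs [ 0.62412525 -0.00449622  0.036     ]
xyz [-11.29  19.55  -0.78]
rot [  0.    0.  -87.3]
```

```bash
python3 -c "
from h import *
go((.5935,.053,.22),-78)"
```

```text
xyz [-19.59  19.22   0.22]
rot [  0.    0.  -87.4]
```

```bash
python3 -m crank '[{"xyz":[-19.6,19.2,0.2],"delta_rot":[0,0,-87.4],"claw":0},{"xyz":[-19.6,19.2,0.2],"delta_rot":[0,0,-87.4],"claw":0},{"xyz":[-19.6,19.2,0.2],"delta_rot":[0,0,-87.4],"claw":0},{"xyz":[-19.6,19.2,0.2],"delta_rot":[0,0,-87.4],"claw":0},{"xyz":[-19.6,19.2,0.2],"delta_rot":[0,0,-87.4],"claw":0},{"xyz":[-19.6,19.2,0.2],"delta_rot":[0,0,-87.4],"claw":0},{"xyz":[-19.6,19.2,0.2],"delta_rot":[0,0,-87.4],"claw":0},{"xyz":[-19.6,19.2,0.2],"delta_rot":[0,0,-87.4],"claw":0},{"xyz":[-19.6,19.2,0.2],"delta_rot":[0,0,-87.4],"claw":0},{"xyz":[-19.6,19.2,0.2],"delta_rot":[0,0,-87.4],"claw":0},{"xyz":[-19.6,19.2,0.2],"delta_rot":[0,0,-87.4],"claw":0},{"xyz":[-19.6,19.2,0.2],"delta_rot":[0,0,-87.4],"claw":0},{"xyz":[-19.6,19.2,0.2],"delta_rot":[0,0,-87.4],"claw":0},{"xyz":[-19.6,19.2,0.2],"delta_rot":[0,0,-87.4],"claw":0},{"xyz":[-19.6,19.2,0.2],"delta_rot":[0,0,-87.4],"claw":0},{"xyz":[-19.6,19.2,0.2],"delta_rot":[0,0,-87.4],"claw":0},{"xyz":[-19.6,19.2,0.2],"delta_rot":[0,0,-87.4],"claw":0},{"xyz":[-19.6,19.2,0.2],"delta_rot":[0,0,-87.4],"claw":0}]' 15
python3 - <<'E'
from h import *
go((.5935,.053,.056),-78)
c=optics.capture("scene"); cv2.imwrite("pics/a.png",c["img"][100:400,150:550])
for n,p in(("can",(.5935,.053,.0)),("tcp",r.get_state()["tcp_pos"])): print(n,proj(c,p)-[150,100])
E
```

```text
time_s: 2.5
tcp_pos: [0.5937, 0.0516, 0.221]
eef_rot: [-180.0, 0.0, -78.1]
contact_force: [0.2, 0.3, -0.5]
gripper_width: 0.0879
gripper_force: 0.0
xyz [-0.05 -0.    5.5 ]
rot [-0.   0.  -0.1]
can [[218.51566344 202.72446899]]
tcp [[237.91223736 123.79802271]]
```

View pics/a.png

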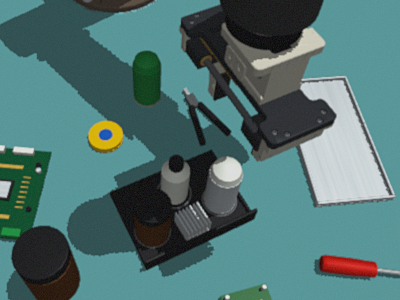

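The scene crop shows the gripper near (280,110), with one finger's end near (265,155). I check that against the projected finger tips.

```bash
python3 - <<'E'
from h import *
c=optics.capture("scene"); t=optics.capture("top"); cv2.imwrite("pics/b.png",t["img"][100:400,120:520])
s=r.get_state(); M=R.from_euler("xyz",s["eef_rot"],degrees=True)
for l in((0,.055,0),(0,-.055,0),(0,.096,-.066),(0,-.096,-.066)):
    P=s["tcp_pos"]+M.apply(l); print(l,P.round(3),(proj(c,P)-[150,100]).round(),(proj(t,P)-[120,100]).round())
E
```

```text
(0, 0.055, 0) [0.54  0.041 0.221] [[216.  93.]] [[167. 102.]]
(0, -0.055, 0) [0.648 0.063 0.221] [[262. 158.]] [[153.  37.]]
(0, 0.096, -0.066) [0.5   0.032 0.287] [[206.  35.]] [[170. 119.]]
(0, -0.096, -0.066) [0.688 0.072 0.287] [[295. 155.]] [[143.  -4.]]
```

View pics/b.png

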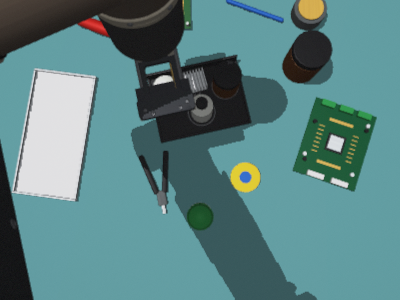

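Finger tip matches its projection and the can sits between the fingers. Descend and grip.

```bash
python3 -m crank '[{"xyz":[-0.05,0,2],"delta_rot":[0,0,0],"claw":0},{"xyz":[-0.05,0,3.5],"delta_rot":[0,0,0],"claw":0},{"xyz":[-0.05,0,4.7],"delta_rot":[0,0,0],"claw":0},{"xyz":[-0.05,0,5.5],"delta_rot":[0,0,0],"claw":0},{"xyz":[-0.05,0,5.5],"delta_rot":[0,0,0],"claw":0},{"xyz":[-0.05,0,5.5],"delta_rot":[0,0,0],"claw":1},{"xyz":[-0.05,0,5.5],"delta_rot":[0,0,0],"claw":1},{"xyz":[-0.05,0,5.5],"delta_rot":[0,0,0],"claw":1},{"xyz":[-0.05,0,5.5],"delta_rot":[0,0,0],"claw":1},{"xyz":[-0.05,0,5.5],"delta_rot":[0,0,0],"claw":1},{"xyz":[-0.05,0,5.5],"delta_rot":[0,0,0],"claw":1},{"xyz":[-0.05,0,5.5],"delta_rot":[0,0,0],"claw":1}]' 25
python3 -c "
from h import *
z=r.get_state()['tcp_pos'][2]
go((.444,.318,z-.002))"
```

```text
time_s: 4.15
tcp_pos: [0.5936, 0.0538, 0.0559]
eef_rot: [180.0, -0.0, -78.0]
contact_force: [-2.9, -0.2, 5.7]
gripper_width: 0.0495
gripper_force: 24.9
xyz [-9.65  3.05  0.07]
```

```bash
python3 -m crank '[{"xyz":[0,0,-1],"delta_rot":[0,0,0],"claw":1},{"xyz":[0,0,-2.5],"delta_rot":[0,0,0],"claw":1},{"xyz":[-0.5,0.2,-3.6],"delta_rot":[0,0,0],"claw":1},{"xyz":[-1.7,0.6,-4.2],"delta_rot":[0,0,0],"claw":1},{"xyz":[-3.2,1.0,-4.4],"delta_rot":[0,0,0],"claw":1},{"xyz":[-4.8,1.5,-4.4],"delta_rot":[0,0,0],"claw":1},{"xyz":[-6.4,2.0,-4.4],"delta_rot":[0,0,0],"claw":1},{"xyz":[-8,2.5,-4.4],"delta_rot":[0,0,0],"claw":1},{"xyz":[-9.2,2.9,-4.2],"delta_rot":[0,0,0],"claw":1},{"xyz":[-9.65,3.05,-3.4],"delta_rot":[0,0,0],"claw":1},{"xyz":[-9.65,3.05,-2],"delta_rot":[0,0,0],"claw":1},{"xyz":[-9.65,3.05,-0.9],"delta_rot":[0,0,0],"claw":1},{"xyz":[-9.65,3.05,-0.2],"delta_rot":[0,0,0],"claw":1},{"xyz":[-9.65,3.05,0.04],"delta_rot":[0,0,0],"claw":1},{"xyz":[-9.65,3.05,0.07],"delta_rot":[0,0,0],"claw":1},{"xyz":[-9.65,3.05,0.07],"delta_rot":[0,0,0],"claw":0},{"xyz":[-9.65,3.05,0.07],"delta_rot":[0,0,0],"claw":0},{"xyz":[-9.65,3.05,0.07],"delta_rot":[0,0,0],"claw":0},{"xyz":[-9.65,3.05,0.07],"delta_rot":[0,0,0],"claw":0},{"xyz":[-9.65,3.05,0.07],"delta_rot":[0,0,0],"claw":0}]'
python3 -c "
from h import *
go((.5615,-.0155,.053),-78)"
```

```text
time_s: 6.65
tcp_pos: [0.444, 0.3181, 0.0535]
eef_rot: [-180.0, 0.0, -78.0]
contact_force: [-0.2, -0.0, 0.2]
gripper_width: 0.0872
gripper_force: 0.0
xyz [11.69 -1.52  0.02]
rot [-0.  0. -0.]
```

```bash
python3 -m crank '[{"xyz":[0,0,-1.5],"delta_rot":[0,0,0],"claw":0},{"xyz":[0,0,-3.2],"delta_rot":[0,0,0],"claw":0},{"xyz":[1.2,-0.16,-4.2],"delta_rot":[0,0,0],"claw":0},{"xyz":[2.9,-0.38,-4.4],"delta_rot":[0,0,0],"claw":0},{"xyz":[4.6,-0.6,-4.4],"delta_rot":[0,0,0],"claw":0},{"xyz":[6.4,-0.83,-4.4],"delta_rot":[0,0,0],"claw":0},{"xyz":[8.2,-1.07,-4.4],"delta_rot":[0,0,0],"claw":0},{"xyz":[9.8,-1.3,-4.4],"delta_rot":[0,0,0],"claw":0},{"xyz":[11.1,-1.45,-4.4],"delta_rot":[0,0,0],"claw":0},{"xyz":[11.7,-1.52,-4.3],"delta_rot":[0,0,0],"claw":0},{"xyz":[11.7,-1.52,-3.4],"delta_rot":[0,0,0],"claw":0},{"xyz":[11.7,-1.52,-1.8],"delta_rot":[0,0,0],"claw":0},{"xyz":[11.7,-1.52,-0.6],"delta_rot":[0,0,0],"claw":0},{"xyz":[11.7,-1.52,0],"delta_rot":[0,0,0],"claw":0},{"xyz":[11.7,-1.52,0],"delta_rot":[0,0,0],"claw":0.2},{"xyz":[11.7,-1.52,0],"delta_rot":[0,0,0],"claw":1},{"xyz":[11.7,-1.52,0],"delta_rot":[0,0,0],"claw":1},{"xyz":[11.7,-1.52,0],"delta_rot":[0,0,0],"claw":1},{"xyz":[11.7,-1.52,0],"delta_rot":[0,0,0],"claw":1},{"xyz":[11.7,-1.52,0],"delta_rot":[0,0,0],"claw":1}]' 20
python3 -c "
from h import *
z=r.get_state()['tcp_pos'][2]
go((.516,.2545,z-.002),-78)"
```

```text
time_s: 9.15
tcp_pos: [0.5619, -0.0157, 0.0539]
eef_rot: [-179.9, -0.0, -78.0]
contact_force: [0.0, 0.3, 2.7]
gripper_width: 0.043
gripper_force: 20.0
xyz [-9.13 -0.38  0.07]
rot [-0.1 -0.   0. ]
```

```bash
python3 -m crank '[{"xyz":[0,0,-1],"delta_rot":[0,0,0],"claw":1},{"xyz":[0,0,-2.5],"delta_rot":[0,0,0],"claw":1},{"xyz":[-0.5,0,-3.6],"delta_rot":[0,0,0],"claw":1},{"xyz":[-1.7,-0.1,-4.2],"delta_rot":[0,0,0],"claw":1},{"xyz":[-3.2,-0.15,-4.4],"delta_rot":[0,0,0],"claw":1},{"xyz":[-4.8,-0.2,-4.4],"delta_rot":[0,0,0],"claw":1},{"xyz":[-6.4,-0.3,-4.4],"delta_rot":[0,0,0],"claw":1},{"xyz":[-7.8,-0.35,-4.4],"delta_rot":[0,0,0],"claw":1},{"xyz":[-8.8,-0.38,-4.2],"delta_rot":[0,0,0],"claw":1},{"xyz":[-9.13,-0.38,-3.4],"delta_rot":[0,0,0],"claw":1},{"xyz":[-9.13,-0.38,-2],"delta_rot":[0,0,0],"claw":1},{"xyz":[-9.13,-0.38,-0.9],"delta_rot":[0,0,0],"claw":1},{"xyz":[-9.13,-0.38,-0.2],"delta_rot":[0,0,0],"claw":1},{"xyz":[-9.13,-0.38,0.04],"delta_rot":[0,0,0],"claw":1},{"xyz":[-9.13,-0.38,0.07],"delta_rot":[0,0,0],"claw":1},{"xyz":[-9.13,-0.38,0.07],"delta_rot":[0,0,0],"claw":0},{"xyz":[-9.13,-0.38,0.07],"delta_rot":[0,0,0],"claw":0},{"xyz":[-9.13,-0.38,0.07],"delta_rot":[0,0,0],"claw":0},{"xyz":[-9.13,-0.38,0.07],"delta_rot":[0,0,0],"claw":0},{"xyz":[-9.13,-0.38,0.07],"delta_rot":[0,0,0],"claw":0}]'
python3 -c "
from h import *
go((.617,-.065,.055),-78)"
```

```text
time_s: 11.65
tcp_pos: [0.5157, 0.2545, 0.0514]
eef_rot: [-180.0, 0.0, -78.0]
contact_force: [0.6, -1.1, -0.1]
gripper_width: 0.0851
gripper_force: 0.0
xyz [11.12 -1.09 -0.12]
rot [-0.  0. -0.]
```

```bash
python3 -m crank '[{"xyz":[0,0,-1.5],"delta_rot":[0,0,0],"claw":0},{"xyz":[0,0,-3.2],"delta_rot":[0,0,0],"claw":0},{"xyz":[1.2,-0.12,-4.2],"delta_rot":[0,0,0],"claw":0},{"xyz":[2.9,-0.29,-4.4],"delta_rot":[0,0,0],"claw":0},{"xyz":[4.6,-0.45,-4.4],"delta_rot":[0,0,0],"claw":0},{"xyz":[6.4,-0.63,-4.4],"delta_rot":[0,0,0],"claw":0},{"xyz":[8.2,-0.8,-4.4],"delta_rot":[0,0,0],"claw":0},{"xyz":[9.8,-0.96,-4.4],"delta_rot":[0,0,0],"claw":0},{"xyz":[10.8,-1.06,-4.4],"delta_rot":[0,0,0],"claw":0},{"xyz":[11.1,-1.09,-4.3],"delta_rot":[0,0,0],"claw":0},{"xyz":[11.1,-1.09,-3.4],"delta_rot":[0,0,0],"claw":0},{"xyz":[11.1,-1.09,-1.8],"delta_rot":[0,0,0],"claw":0},{"xyz":[11.1,-1.09,-0.6],"delta_rot":[0,0,0],"claw":0},{"xyz":[11.1,-1.09,-0.12],"delta_rot":[0,0,0],"claw":0},{"xyz":[11.1,-1.09,-0.12],"delta_rot":[0,0,0],"claw":0.1},{"xyz":[11.1,-1.09,-0.12],"delta_rot":[0,0,0],"claw":1},{"xyz":[11.1,-1.09,-0.12],"delta_rot":[0,0,0],"claw":1},{"xyz":[11.1,-1.09,-0.12],"delta_rot":[0,0,0],"claw":1},{"xyz":[11.1,-1.09,-0.12],"delta_rot":[0,0,0],"claw":1},{"xyz":[11.1,-1.09,-0.12],"delta_rot":[0,0,0],"claw":1}]' 25
python3 -c "
from h import *
z=r.get_state()['tcp_pos'][2]
go((.608,.297,z-.002),-78)"
```

```text
time_s: 14.15
tcp_pos: [0.6174, -0.0644, 0.056]
eef_rot: [-179.9, -0.0, -78.0]
contact_force: [-1.6, 0.9, 5.8]
gripper_width: 0.0548
gripper_force: 25.0
xyz [-11.85  -2.2    0.07]
rot [-0.1 -0.   0. ]
```

```bash
python3 -m crank '[{"xyz":[0,0,-1.2],"delta_rot":[0,0,0],"claw":1},{"xyz":[0,0,-3],"delta_rot":[0,0,0],"claw":1},{"xyz":[-0.8,-0.15,-4.2],"delta_rot":[0,0,0],"claw":1},{"xyz":[-2.4,-0.45,-4.5],"delta_rot":[0,0,0],"claw":1},{"xyz":[-4.2,-0.78,-4.5],"delta_rot":[0,0,0],"claw":1},{"xyz":[-6,-1.1,-4.5],"delta_rot":[0,0,0],"claw":1},{"xyz":[-7.8,-1.45,-4.5],"delta_rot":[0,0,0],"claw":1},{"xyz":[-9.6,-1.8,-4.5],"delta_rot":[0,0,0],"claw":1},{"xyz":[-11.1,-2.06,-4.5],"delta_rot":[0,0,0],"claw":1},{"xyz":[-11.85,-2.2,-4.2],"delta_rot":[0,0,0],"claw":1},{"xyz":[-11.85,-2.2,-3],"delta_rot":[0,0,0],"claw":1},{"xyz":[-11.85,-2.2,-1.4],"delta_rot":[0,0,0],"claw":1},{"xyz":[-11.85,-2.2,-0.4],"delta_rot":[0,0,0],"claw":1},{"xyz":[-11.85,-2.2,0.03],"delta_rot":[0,0,0],"claw":1},{"xyz":[-11.85,-2.2,0.07],"delta_rot":[0,0,0],"claw":1},{"xyz":[-11.85,-2.2,0.07],"delta_rot":[0,0,0],"claw":0.1},{"xyz":[-11.85,-2.2,0.07],"delta_rot":[0,0,0],"claw":0.1},{"xyz":[-11.85,-2.2,0.07],"delta_rot":[0,0,0],"claw":0.1},{"xyz":[-11.85,-2.2,0.07],"delta_rot":[0,0,0],"claw":0.1},{"xyz":[-11.85,-2.2,0.07],"delta_rot":[0,0,0],"claw":0.1}]'
python3 -m crank '[{"xyz":[0,0,-1.5],"delta_rot":[0,0,0],"claw":0.1},{"xyz":[0,0,-3.2],"delta_rot":[0,0,0],"claw":0},{"xyz":[0,0,-4.6],"delta_rot":[0,0,0],"claw":0},{"xyz":[0,0,-4.6],"delta_rot":[0,0,0],"claw":0}]'
python3 - <<'E'
from h import *
t=optics.capture("top"); s=optics.capture("scene")
cv2.imwrite("pics/d.png",np.hstack([cv2.resize(t["img"][130:310,120:400],(400,257)),cv2.resize(s["img"][160:380,240:560],(374,257))]))
cv2.imwrite("pics/e.png",cv2.resize(t["img"][150:250,260:380],None,fx=5,fy=5,interpolation=cv2.INTER_CUBIC))
go((.6235,-.004,.06),-168)
E
```

```text
time_s: 16.65
tcp_pos: [0.6076, 0.297, 0.0529]
eef_rot: [-180.0, 0.0, -78.0]
contact_force: [0.6, 0.6, -0.9]
gripper_width: 0.0786
gripper_force: 0.0
time_s: 17.15
tcp_pos: [0.6095, 0.2982, 0.1956]
eef_rot: [-179.6, 0.2, -78.0]
contact_force: [-0.5, 0.0, -0.8]
gripper_width: 0.0876
gripper_force: 0.0
xyz [9.93 1.56 4.36]
rot [ 0.   0.1 90. ]
```

View pics/d.png

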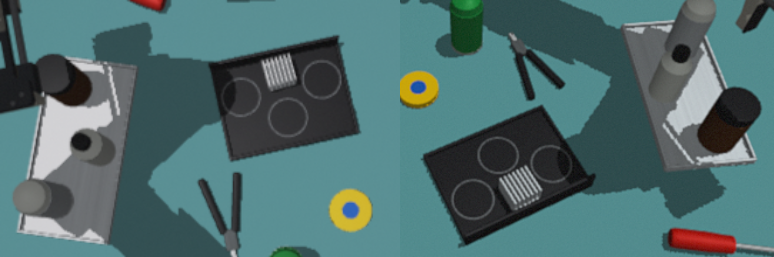

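View pics/e.png

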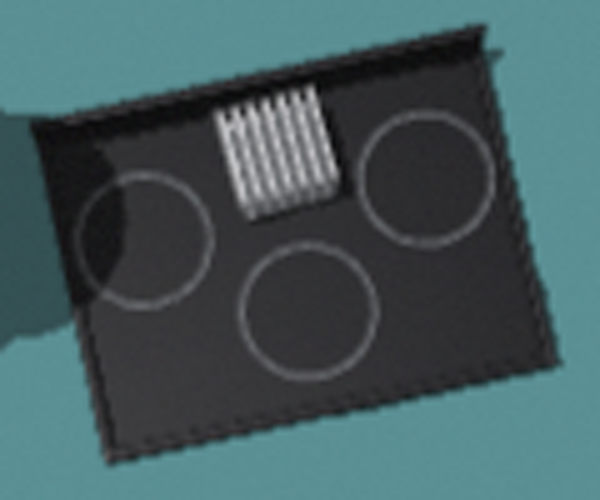

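All three stand upright in the tray, and the caddy shows clear rings at crop pixels (145,240), (308,311) and (427,178). The heat sink's fin tops run from (216,112) to (314,87) at the back and about (337,183) to (243,207) at the front.

```bash
python3 - <<'E'
from h import *
t=optics.capture("top"); o=lambda a:[(260+x/5,150+y/5) for x,y in a]
print("rings",onplane(t,o([(145,240),(308,311),(427,178)]),.006))
q=onplane(t,o([(216,112),(314,87),(337,183),(243,207)]),.036)[:,:2]; print("hs",q.mean(0),np.linalg.norm(q-np.roll(q,1,0),axis=1))
d=(q[0]-q[1])+(q[3]-q[2]); print("yaw",np.degrees(np.arctan2(-d[0],d[1])))
E
```

```text
rings [[ 0.59290124  0.05220234  0.006     ]
 [ 0.56240735 -0.01507958  0.006     ]
 [ 0.61807867 -0.06506108  0.006     ]]
hs [ 0.62403362 -0.00328841] [0.04071447 0.04093678 0.04076126 0.03906659]
yaw 14.115268845152201
```

```bash
python3 -m crank '[{"xyz":[1,0.15,0],"delta_rot":[0,0,10],"claw":0},{"xyz":[2.5,0.4,0],"delta_rot":[0,0,20],"claw":0},{"xyz":[4,0.6,0],"delta_rot":[0,0,30],"claw":0},{"xyz":[5.5,0.85,0],"delta_rot":[0,0,40],"claw":0},{"xyz":[7,1.1,0],"delta_rot":[0,0,50],"claw":0},{"xyz":[8.4,1.3,0.5],"delta_rot":[0,0,60],"claw":0},{"xyz":[9.4,1.47,1.2],"delta_rot":[0,0,70],"claw":0},{"xyz":[9.92,1.54,2],"delta_rot":[0,0,80],"claw":0},{"xyz":[9.92,1.54,3],"delta_rot":[0,0,89],"claw":0},{"xyz":[9.92,1.54,4],"delta_rot":[0,0,89],"claw":0},{"xyz":[9.92,1.54,4.36],"delta_rot":[0,0,89],"claw":0},{"xyz":[9.92,1.54,4.36],"delta_rot":[0,0,89],"claw":0},{"xyz":[9.92,1.54,4.36],"delta_rot":[0,0,89],"claw":0}]' 20
python3 -c "
from h import *
go((.624,-.0035,.0108),-167)"
```

```text
time_s: 18.92
tcp_pos: [0.6249, -0.0035, 0.061]
eef_rot: [-180.0, 0.1, -167.0]
contact_force: [0.5, -0.1, 0.1]
gripper_width: 0.0873
gripper_force: 0.0
xyz [0.03 0.01 1.67]
rot [-0.   0.1  0. ]
```

```bash
python3 -m crank '[{"xyz":[0.03,0.01,0.7],"delta_rot":[0,0,0],"claw":0},{"xyz":[0.03,0.01,1.3],"delta_rot":[0,0,0],"claw":0},{"xyz":[0.03,0.01,1.6],"delta_rot":[0,0,0],"claw":0},{"xyz":[0.03,0.01,1.67],"delta_rot":[0,0,0],"claw":0},{"xyz":[0.03,0.01,1.67],"delta_rot":[0,0,0],"claw":0.3},{"xyz":[0.03,0.01,1.67],"delta_rot":[0,0,0],"claw":1},{"xyz":[0.03,0.01,1.67],"delta_rot":[0,0,0],"claw":1},{"xyz":[0.03,0.01,1.67],"delta_rot":[0,0,0],"claw":1},{"xyz":[0.03,0.01,1.67],"delta_rot":[0,0,0],"claw":1},{"xyz":[0.03,0.01,1.67],"delta_rot":[0,0,0],"claw":1},{"xyz":[0.03,0.01,1.67],"delta_rot":[0,0,0],"claw":1}]' 20
python3 -c "
from h import *
z=r.get_state()['tcp_pos'][2]
go((.495,-.285,z+.010),161)"
```

```text
time_s: 20.3
tcp_pos: [0.6234, -0.0036, 0.0101]
eef_rot: [-180.0, 0.0, -167.0]
contact_force: [-0.2, 0.3, 2.2]
gripper_width: 0.0399
gripper_force: 19.8
xyz [ 6.28 -8.18 -0.33]
rot [ 0.  0. 32.]
```

```bash
python3 - <<'E'
from h import *
t=optics.capture("top"); s=optics.capture("scene")
a,b=ray(t,(432,149))[0],ray(s,(193,352))[0]
k=np.linalg.lstsq(np.c_[a,-b],s["eye"]-t["eye"],rcond=None)[0]
P=t["eye"]+k[0]*a; Q=s["eye"]+k[1]*b; print("bigjar lid",P,Q)
print("lid diam",np.linalg.norm(onplane(t,(413,149),P[2])-onplane(t,(451,149),P[2])))
E
```

```text
bigjar lid [ 0.65845676 -0.22003721  0.11780253] [ 0.65889621 -0.21715268  0.11722697]
lid diam 0.07025848503356542
```

```bash
python3 -m crank '[{"xyz":[0,0,-0.8],"delta_rot":[0,0,0],"claw":1},{"xyz":[0,0,-2.2],"delta_rot":[0,0,0],"claw":1},{"xyz":[0.6,-0.8,-3.4],"delta_rot":[0,0,4],"claw":1},{"xyz":[1.5,-2,-3.5],"delta_rot":[0,0,10],"claw":1},{"xyz":[2.6,-3.4,-3.5],"delta_rot":[0,0,17],"claw":1},{"xyz":[3.7,-4.8,-3.5],"delta_rot":[0,0,24],"claw":1},{"xyz":[4.8,-6.2,-3.5],"delta_rot":[0,0,29],"claw":1},{"xyz":[5.7,-7.4,-3.3],"delta_rot":[0,0,32.5],"claw":1},{"xyz":[6.28,-8.18,-2.6],"delta_rot":[0,0,32.5],"claw":1},{"xyz":[6.28,-8.18,-1.4],"delta_rot":[0,0,32.5],"claw":1},{"xyz":[6.28,-8.18,-1.0],"delta_rot":[0,0,32.5],"claw":1},{"xyz":[6.28,-8.18,-1.0],"delta_rot":[0,0,32.5],"claw":1},{"xyz":[6.28,-8.18,-1.0],"delta_rot":[0,0,32.5],"claw":1}]'
python3 - <<'E'
from h import *
s=optics.capture("scene"); cv2.imwrite("pics/f.png",cv2.resize(s["img"][220:360,80:240],None,fx=4,fy=4,interpolation=cv2.INTER_CUBIC))
go((.495,-.285,.0201),160.5)
T=np.array([.495,-.285,0]); print((proj(s,T+[0,0,.016])-[80,220])*4, (proj(s,r.get_state()["tcp_pos"]+[0,0,.026])-[80,220])*4)
E
```

```text
time_s: 22.02
tcp_pos: [0.4961, -0.285, 0.0411]
eef_rot: [-180.0, 0.1, 160.6]
contact_force: [-0.4, -0.3, -0.4]
gripper_width: 0.0403
gripper_force: 19.8
xyz [ 0.04 -0.01  0.7 ]
rot [0.  0.1 0.1]
[[280.47929533 278.82229077]] [[245.73633549 217.6665804 ]]
```

View pics/f.png

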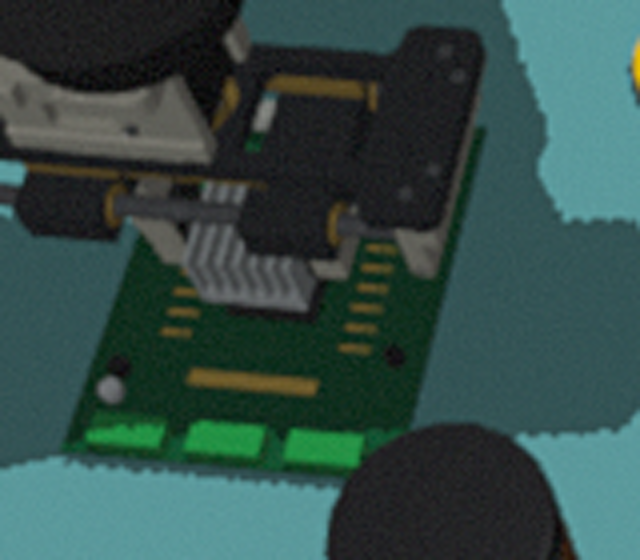

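The sink hangs square above the chip; its front face is at (250,290) in the crop and the board lines run parallel to it. Lower and release.

```bash
python3 -m crank '[{"xyz":[0.04,-0.01,0.35],"delta_rot":[0,0,0],"claw":1},{"xyz":[0.04,-0.01,0.6],"delta_rot":[0,0,0],"claw":1},{"xyz":[0.04,-0.01,0.7],"delta_rot":[0,0,0],"claw":1},{"xyz":[0.04,-0.01,0.71],"delta_rot":[0,0,0],"claw":1},{"xyz":[0.04,-0.01,0.71],"delta_rot":[0,0,0],"claw":0.2},{"xyz":[0.04,-0.01,0.71],"delta_rot":[0,0,0],"claw":0.2},{"xyz":[0.04,-0.01,0.71],"delta_rot":[0,0,0],"claw":0.2},{"xyz":[0.04,-0.01,0.71],"delta_rot":[0,0,0],"claw":0.2},{"xyz":[0.04,-0.01,0],"delta_rot":[0,0,0],"claw":0.2},{"xyz":[0.04,-0.01,-1.5],"delta_rot":[0,0,0],"claw":0},{"xyz":[0.04,-0.01,-3.3],"delta_rot":[0,0,0],"claw":0},{"xyz":[0.04,-0.01,-5],"delta_rot":[0,0,0],"claw":0},{"xyz":[0.04,-0.01,-5],"delta_rot":[0,0,0],"claw":0}]'
python3 - <<'E'
from h import *
s=optics.capture("scene"); cv2.imwrite("pics/g.png",cv2.resize(s["img"][220:360,80:240],None,fx=4,fy=4,interpolation=cv2.INTER_CUBIC))
c=np.radians(-19.5); B=np.array([[np.cos(c),-np.sin(c)],[np.sin(c),np.cos(c)]])
for p in((.02,.02),(.02,-.02),(-.02,.02),(-.02,-.02)):
    w=np.r_[np.array([.495,-.285])+B@p,.046]; print("expected fin-top corner",((proj(s,w)-[80,220])*4).round())
go((.608,.297,.1856),-78)
E
```

```text
time_s: 23.7
tcp_pos: [0.4961, -0.2858, 0.1947]
eef_rot: [180.0, 0.5, 160.5]
contact_force: [0.1, -0.0, -0.9]
gripper_width: 0.0872
gripper_force: 0.0
expected fin-top corner [[297. 293.]]
expected fin-top corner [[195. 283.]]
expected fin-top corner [[325. 203.]]
expected fin-top corner [[225. 194.]]
xyz [ 2.92 19.55  0.21]
rot [  -0.2    0.2 -121.5]
```

View pics/g.png

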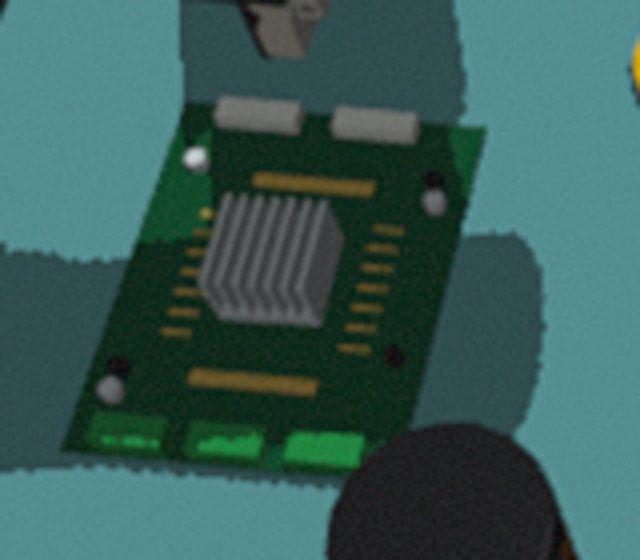

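Sink corners sit within 2 mm of those expected: (228,194), (325,200), (305,293), (200,283). Now return the jar.

```bash
python3 -m crank '[{"xyz":[0.15,1,0.2],"delta_rot":[0,0,-8],"claw":0.1},{"xyz":[0.4,2.6,0.2],"delta_rot":[0,0,-18],"claw":0.1},{"xyz":[0.65,4.3,0.2],"delta_rot":[0,0,-28],"claw":0.1},{"xyz":[0.9,6,0.2],"delta_rot":[0,0,-38],"claw":0.1},{"xyz":[1.15,7.7,0.2],"delta_rot":[0,0,-48],"claw":0.1},{"xyz":[1.4,9.4,0.2],"delta_rot":[0,0,-58],"claw":0.1},{"xyz":[1.65,11.1,0.2],"delta_rot":[0,0,-68],"claw":0.1},{"xyz":[1.9,12.8,0.2],"delta_rot":[0,0,-78],"claw":0.1},{"xyz":[2.15,14.5,0.2],"delta_rot":[0,0,-88],"claw":0.1},{"xyz":[2.4,16.2,0.2],"delta_rot":[0,0,-98],"claw":0.1},{"xyz":[2.65,17.8,0.2],"delta_rot":[0,0,-108],"claw":0.1},{"xyz":[2.85,19.1,0.2],"delta_rot":[0,0,-117],"claw":0.1},{"xyz":[2.92,19.55,0.2],"delta_rot":[0,0,-121.5],"claw":0.1},{"xyz":[2.92,19.55,0.2],"delta_rot":[0,0,-121.5],"claw":0.1},{"xyz":[2.92,19.55,0.2],"delta_rot":[0,0,-121.5],"claw":0.1},{"xyz":[2.92,19.55,0.2],"delta_rot":[0,0,-121.5],"claw":0.1}]'
python3 -c "
from h import *
go((.608,.297,.0540),-78)"
```

```text
time_s: 25.75
tcp_pos: [0.6068, 0.2962, 0.1838]
eef_rot: [180.0, -0.0, -78.1]
contact_force: [0.0, -0.2, 0.4]
gripper_width: 0.0788
gripper_force: 0.0
xyz [-0.02 -0.05  4.33]
rot [ 0.  -0.  -0.1]
```

```bash
python3 -m crank '[{"xyz":[-0.02,-0.05,1.5],"delta_rot":[0,0,0],"claw":0.1},{"xyz":[-0.02,-0.05,3],"delta_rot":[0,0,0],"claw":0.1},{"xyz":[-0.02,-0.05,4],"delta_rot":[0,0,0],"claw":0.1},{"xyz":[-0.02,-0.05,4.33],"delta_rot":[0,0,0],"claw":0.1},{"xyz":[-0.02,-0.05,4.33],"delta_rot":[0,0,0],"claw":0.1},{"xyz":[-0.02,-0.05,4.33],"delta_rot":[0,0,0],"claw":1},{"xyz":[-0.02,-0.05,4.33],"delta_rot":[0,0,0],"claw":1},{"xyz":[-0.02,-0.05,4.33],"delta_rot":[0,0,0],"claw":1},{"xyz":[-0.02,-0.05,4.33],"delta_rot":[0,0,0],"claw":1},{"xyz":[-0.02,-0.05,4.33],"delta_rot":[0,0,0],"claw":1},{"xyz":[-0.02,-0.05,4.33],"delta_rot":[0,0,0],"claw":1}]' 25
python3 -c "
from h import *
z=r.get_state()['tcp_pos'][2]
go((.6176,-.0648,z+.002),-78)"
```

```text
time_s: 27.12
tcp_pos: [0.6084, 0.2982, 0.0549]
eef_rot: [-180.0, 0.0, -78.0]
contact_force: [-3.2, -0.4, 5.2]
gripper_width: 0.0547
gripper_force: 25.0
xyz [11.9   2.22 -0.07]
rot [-0.  0.  0.]
```

```bash
python3 -m crank '[{"xyz":[0,0,-1.2],"delta_rot":[0,0,0],"claw":1},{"xyz":[0,0,-3],"delta_rot":[0,0,0],"claw":1},{"xyz":[0.8,0.15,-4.2],"delta_rot":[0,0,0],"claw":1},{"xyz":[2.4,0.45,-4.5],"delta_rot":[0,0,0],"claw":1},{"xyz":[4.2,0.78,-4.5],"delta_rot":[0,0,0],"claw":1},{"xyz":[6,1.1,-4.5],"delta_rot":[0,0,0],"claw":1},{"xyz":[7.8,1.45,-4.5],"delta_rot":[0,0,0],"claw":1},{"xyz":[9.6,1.8,-4.5],"delta_rot":[0,0,0],"claw":1},{"xyz":[11.2,2.09,-4.4],"delta_rot":[0,0,0],"claw":1},{"xyz":[11.87,2.22,-4],"delta_rot":[0,0,0],"claw":1},{"xyz":[11.87,2.22,-2.6],"delta_rot":[0,0,0],"claw":1},{"xyz":[11.87,2.22,-1.2],"delta_rot":[0,0,0],"claw":1},{"xyz":[11.87,2.22,-0.4],"delta_rot":[0,0,0],"claw":1},{"xyz":[11.87,2.22,-0.1],"delta_rot":[0,0,0],"claw":1},{"xyz":[11.87,2.22,-0.06],"delta_rot":[0,0,0],"claw":1},{"xyz":[11.87,2.22,-0.06],"delta_rot":[0,0,0],"claw":0},{"xyz":[11.87,2.22,-0.06],"delta_rot":[0,0,0],"claw":0},{"xyz":[11.87,2.22,-0.06],"delta_rot":[0,0,0],"claw":0},{"xyz":[11.87,2.22,-0.06],"delta_rot":[0,0,0],"claw":0},{"xyz":[11.87,2.22,-0.06],"delta_rot":[0,0,0],"claw":0}]'
python3 -c "
from h import *
go((.5157,.2545,.0519),-78)"
```

```text
time_s: 29.62
tcp_pos: [0.6172, -0.0641, 0.0559]
eef_rot: [-180.0, 0.0, -78.0]
contact_force: [0.6, -0.2, -1.2]
gripper_width: 0.0872
gripper_force: 0.0
xyz [-11.09   1.1    0.13]
rot [-0.  0. -0.]
```

```bash
python3 -m crank '[{"xyz":[0,0,-1.5],"delta_rot":[0,0,0],"claw":0},{"xyz":[0,0,-3.2],"delta_rot":[0,0,0],"claw":0},{"xyz":[-1.2,0.12,-4.2],"delta_rot":[0,0,0],"claw":0},{"xyz":[-2.9,0.29,-4.4],"delta_rot":[0,0,0],"claw":0},{"xyz":[-4.6,0.45,-4.4],"delta_rot":[0,0,0],"claw":0},{"xyz":[-6.4,0.63,-4.4],"delta_rot":[0,0,0],"claw":0},{"xyz":[-8.2,0.8,-4.4],"delta_rot":[0,0,0],"claw":0},{"xyz":[-9.8,0.96,-4.4],"delta_rot":[0,0,0],"claw":0},{"xyz":[-10.8,1.07,-4.4],"delta_rot":[0,0,0],"claw":0},{"xyz":[-11.09,1.1,-4.3],"delta_rot":[0,0,0],"claw":0},{"xyz":[-11.09,1.1,-3.4],"delta_rot":[0,0,0],"claw":0},{"xyz":[-11.09,1.1,-1.8],"delta_rot":[0,0,0],"claw":0},{"xyz":[-11.09,1.1,-0.5],"delta_rot":[0,0,0],"claw":0},{"xyz":[-11.09,1.1,0.12],"delta_rot":[0,0,0],"claw":0},{"xyz":[-11.09,1.1,0.12],"delta_rot":[0,0,0],"claw":0.2},{"xyz":[-11.09,1.1,0.12],"delta_rot":[0,0,0],"claw":1},{"xyz":[-11.09,1.1,0.12],"delta_rot":[0,0,0],"claw":1},{"xyz":[-11.09,1.1,0.12],"delta_rot":[0,0,0],"claw":1},{"xyz":[-11.09,1.1,0.12],"delta_rot":[0,0,0],"claw":1},{"xyz":[-11.09,1.1,0.12],"delta_rot":[0,0,0],"claw":1}]' 20
python3 -c "
from h import *
z=r.get_state()['tcp_pos'][2]
go((.5618,-.0157,z+.002),-78)"
```

```text
time_s: 32.12
tcp_pos: [0.5158, 0.2546, 0.0528]
eef_rot: [-180.0, 0.0, -78.0]
contact_force: [-1.7, -0.1, 4.0]
gripper_width: 0.0429
gripper_force: 20.0
xyz [ 9.13  0.37 -0.07]
rot [-0.  0.  0.]
```

```bash
python3 -m crank '[{"xyz":[0,0,-1.2],"delta_rot":[0,0,0],"claw":1},{"xyz":[0,0,-2.8],"delta_rot":[0,0,0],"claw":1},{"xyz":[0.6,0,-3.9],"delta_rot":[0,0,0],"claw":1},{"xyz":[1.9,0.1,-4.4],"delta_rot":[0,0,0],"claw":1},{"xyz":[3.4,0.15,-4.4],"delta_rot":[0,0,0],"claw":1},{"xyz":[5,0.2,-4.4],"delta_rot":[0,0,0],"claw":1},{"xyz":[6.6,0.27,-4.4],"delta_rot":[0,0,0],"claw":1},{"xyz":[8,0.33,-4.4],"delta_rot":[0,0,0],"claw":1},{"xyz":[8.9,0.36,-4.2],"delta_rot":[0,0,0],"claw":1},{"xyz":[9.13,0.37,-3.4],"delta_rot":[0,0,0],"claw":1},{"xyz":[9.13,0.37,-2],"delta_rot":[0,0,0],"claw":1},{"xyz":[9.13,0.37,-0.9],"delta_rot":[0,0,0],"claw":1},{"xyz":[9.13,0.37,-0.3],"delta_rot":[0,0,0],"claw":1},{"xyz":[9.13,0.37,-0.1],"delta_rot":[0,0,0],"claw":1},{"xyz":[9.13,0.37,-0.06],"delta_rot":[0,0,0],"claw":1},{"xyz":[9.13,0.37,-0.06],"delta_rot":[0,0,0],"claw":0},{"xyz":[9.13,0.37,-0.06],"delta_rot":[0,0,0],"claw":0},{"xyz":[9.13,0.37,-0.06],"delta_rot":[0,0,0],"claw":0},{"xyz":[9.13,0.37,-0.06],"delta_rot":[0,0,0],"claw":0},{"xyz":[9.13,0.37,-0.06],"delta_rot":[0,0,0],"claw":0}]'
python3 -c "
from h import *
go((.444,.3181,.054),-78)"
```

```text
time_s: 34.62
tcp_pos: [0.5618, -0.0158, 0.0541]
eef_rot: [-180.0, -0.0, -78.0]
contact_force: [-0.6, 0.6, 0.6]
gripper_width: 0.0856
gripper_force: 0.0
xyz [-11.7    1.53   0.  ]
rot [-0. -0.  0.]
```

```bash
python3 -m crank '[{"xyz":[0,0,-1.5],"delta_rot":[0,0,0],"claw":0},{"xyz":[0,0,-3.2],"delta_rot":[0,0,0],"claw":0},{"xyz":[-1.2,0.16,-4.2],"delta_rot":[0,0,0],"claw":0},{"xyz":[-2.9,0.38,-4.4],"delta_rot":[0,0,0],"claw":0},{"xyz":[-4.6,0.6,-4.4],"delta_rot":[0,0,0],"claw":0},{"xyz":[-6.4,0.83,-4.4],"delta_rot":[0,0,0],"claw":0},{"xyz":[-8.2,1.07,-4.4],"delta_rot":[0,0,0],"claw":0},{"xyz":[-9.8,1.3,-4.4],"delta_rot":[0,0,0],"claw":0},{"xyz":[-11.1,1.45,-4.4],"delta_rot":[0,0,0],"claw":0},{"xyz":[-11.7,1.53,-4.3],"delta_rot":[0,0,0],"claw":0},{"xyz":[-11.7,1.53,-3.4],"delta_rot":[0,0,0],"claw":0},{"xyz":[-11.7,1.53,-1.8],"delta_rot":[0,0,0],"claw":0},{"xyz":[-11.7,1.53,-0.6],"delta_rot":[0,0,0],"claw":0},{"xyz":[-11.7,1.53,0],"delta_rot":[0,0,0],"claw":0},{"xyz":[-11.7,1.53,0],"delta_rot":[0,0,0],"claw":0.2},{"xyz":[-11.7,1.53,0],"delta_rot":[0,0,0],"claw":1},{"xyz":[-11.7,1.53,0],"delta_rot":[0,0,0],"claw":1},{"xyz":[-11.7,1.53,0],"delta_rot":[0,0,0],"claw":1},{"xyz":[-11.7,1.53,0],"delta_rot":[0,0,0],"claw":1},{"xyz":[-11.7,1.53,0],"delta_rot":[0,0,0],"claw":1}]' 25
python3 -c "
from h import *
z=r.get_state()['tcp_pos'][2]
go((.5935,.0535,z+.002),-78)"
```

```text
time_s: 37.12
tcp_pos: [0.4441, 0.3183, 0.0547]
eef_rot: [-180.0, 0.0, -78.0]
contact_force: [-2.3, -2.0, 6.3]
gripper_width: 0.0496
gripper_force: 25.0
xyz [ 9.67 -3.03 -0.07]
rot [-0.  0.  0.]
```

```bash
python3 -m crank '[{"xyz":[0,0,-1.2],"delta_rot":[0,0,0],"claw":1},{"xyz":[0,0,-2.8],"delta_rot":[0,0,0],"claw":1},{"xyz":[0.6,-0.2,-3.9],"delta_rot":[0,0,0],"claw":1},{"xyz":[1.9,-0.6,-4.4],"delta_rot":[0,0,0],"claw":1},{"xyz":[3.4,-1.06,-4.4],"delta_rot":[0,0,0],"claw":1},{"xyz":[5,-1.56,-4.4],"delta_rot":[0,0,0],"claw":1},{"xyz":[6.6,-2.07,-4.4],"delta_rot":[0,0,0],"claw":1},{"xyz":[8.2,-2.57,-4.4],"delta_rot":[0,0,0],"claw":1},{"xyz":[9.3,-2.91,-4.2],"delta_rot":[0,0,0],"claw":1},{"xyz":[9.67,-3.03,-3.4],"delta_rot":[0,0,0],"claw":1},{"xyz":[9.67,-3.03,-2],"delta_rot":[0,0,0],"claw":1},{"xyz":[9.67,-3.03,-0.9],"delta_rot":[0,0,0],"claw":1},{"xyz":[9.67,-3.03,-0.3],"delta_rot":[0,0,0],"claw":1},{"xyz":[9.67,-3.03,-0.1],"delta_rot":[0,0,0],"claw":1},{"xyz":[9.67,-3.03,-0.06],"delta_rot":[0,0,0],"claw":1},{"xyz":[9.67,-3.03,-0.06],"delta_rot":[0,0,0],"claw":0},{"xyz":[9.67,-3.03,-0.06],"delta_rot":[0,0,0],"claw":0},{"xyz":[9.67,-3.03,-0.06],"delta_rot":[0,0,0],"claw":0},{"xyz":[9.67,-3.03,-0.06],"delta_rot":[0,0,0],"claw":0},{"xyz":[9.67,-3.03,-0.06],"delta_rot":[0,0,0],"claw":0}]'
python3 -m crank '[{"xyz":[0,0,-1.5],"delta_rot":[0,0,0],"claw":0},{"xyz":[0,0,-3.2],"delta_rot":[0,0,0],"claw":0},{"xyz":[0,0,-4.9],"delta_rot":[0,0,0],"claw":0},{"xyz":[-1.5,0,-5],"delta_rot":[0,0,0],"claw":0},{"xyz":[-3.2,0,-5],"delta_rot":[0,0,0],"claw":0},{"xyz":[-5,0,-5],"delta_rot":[0,0,0],"claw":0},{"xyz":[-7,0,-5],"delta_rot":[0,0,0],"claw":0},{"xyz":[-8,0,-5],"delta_rot":[0,0,0],"claw":0},{"xyz":[-8,0,-5],"delta_rot":[0,0,0],"claw":0},{"xyz":[-8,0,-5],"delta_rot":[0,0,0],"claw":0}]'
python3 - <<'E'
from h import *
a=cv2.imread("pics/top0.png"); t=optics.capture("top")["img"]
f=lambda i:cv2.resize(i[140:310,250:510],(390,255))
cv2.imwrite("pics/i.png",np.hstack([f(a),f(t)]))
E
```

```text
time_s: 39.62
tcp_pos: [0.5932, 0.0531, 0.0558]
eef_rot: [180.0, 0.0, -78.0]
contact_force: [-0.6, -0.3, -0.4]
gripper_width: 0.0874
gripper_force: 0.0
time_s: 40.88
tcp_pos: [0.5431, 0.2876, 0.2057]
eef_rot: [180.0, -0.0, -78.0]
contact_force: [-0.6, -0.4, 0.1]
gripper_width: 0.0876
gripper_force: 0.0
```

View pics/i.png

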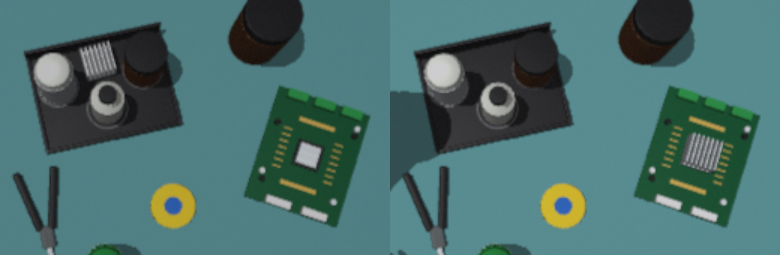

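Before (left) and after (right): the can (443,73), bottle (497,98) and jar (535,60) match their starting pixels once the 390 px offset is removed. The sink sits square on the chip at (703,152), and the reel and cutters have not moved.

```bash
python3 -c "
from plant import job
print(job.close_job())"
```

```text
the job is handed in; nothing more can be done
None
```

The job is handed in after about 41 s of robot time; in the last picture the heat sink sits square on the chip, all three containers stand upright on their original places, and the reel and cutters have not moved (the hand-in returned no verdict).

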